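# Put the stacked lids back on their boxes

### The arm

A 7-joint arm with a two-finger parallel gripper is mounted at the origin on a cart in front of the work surface, level with it; the furniture and walls round the work are solid. World frame = base frame: x ahead of the robot, y to its left, z up, the work surface at z = 0. Lengths are in m, angles in rad, forces in N, time in s.
With the tool pointing down it reaches from about 0.4 to 0.875 m from the base axis. Payload 19.3 kg.
Tool frame: the origin (TCP) lies midway between the tips of the shut fingers; the grasp point (between the pads) lies 19 mm behind it; z points along the fingers, y is the line along which they close (so a half turn about z gives the same grasp; the last joint's range is limited). The gripper opens to 85 mm and grips with 20 to 120 N. Pads are 22 mm wide; open, the fingers measure 114 mm over their backs; the gripper's body (76 mm by 85 mm) begins 54 mm behind the grasp point. The pads swing forward as they close: fully open they stand 13 mm farther back than shut.
Start: joints at [1.241, 0.521, -0.036, 1.599, 0.021, 1.021, -0.113], TCP at [0.161, -0.604, 0.231] pointing down, gripper open.
Joint ranges: [-2.91, 2.91], [-0.3, 2.13], [-1.5, 1.42], [0.17, 2.43], [-1.26, 4.41], [0.16, 1.93], [-2.52, 2.52]. Speed limits (rad/s): [1.89, 1.89, 2.39, 2.39, 3.01, 3.01, 3.01].

### API

Orientations are given as [roll, pitch, yaw] about the fixed x, y, z axes, in that order (R = Rz(yaw) Ry(pitch) Rx(roll)).
In Python, from workcell import bot, imaging, status, ticket gives the robot as it stands (bot), with the cameras (imaging), the readings (status) and the job (ticket).
- The arm moves only by the shell command python3 nudge.py [FORCE], which reads ROWS from standard input. ROWS is a JSON list of rows, 1 to 5 of them, each an object with the fields aperture (the finger opening in m), xyz (a list: dx, dy, dz in normalised numbers (1 is 0.5 m)), rotvec (a list: a rotation vector rx, ry, rz in normalised numbers (1 is 2 pi rad)); a field left out counts as zero (the opening has to be given); each row is the pose to reach, as a shift and turn from the pose commanded when the command began, along the tool's axes at that moment; what a row does not reach only later rows make up. A row lasts 1/8 s, in which the tool goes at most 0.0625 m and 0.188 rad, less where a joint would pass 70% of its speed; a pose out of reach is approached as far as the arm can. The fingers move at their own pace and stop on an object; FORCE is the grip in N (left out, the last holds). Time passes only in rows, so rows that do not move let the fingers close. It prints the time, the measured TCP pose, the force, the opening and the grip force at its end. Input that does not fit is refused with a message, and nothing moves.
- status.observe(): the state, without advancing time (a new reading comes with each control period).
- imaging.grab_frame(name): name is "scene" or "top" or "wrist"; returns the picture (480x640x3 uint8, blue, green, red); there is no depth.
- imaging.calibration(name): a dict with "vfov" (degrees; the focal length in pixels is half the picture's height over the tangent of half this angle, whatever the lens; pixels are square), "cx", "cy" (the principal point, pixels), "dist_coeffs" ([k1, k2, p1, p2, k3] as OpenCV has them; the pictures are not rectified), "eye" and "attitude" of the camera in the world. Camera axes: x right, y down, z forward; pixel columns grow to the right and rows downward; lengths in m; the calibration is good to about 2 mm. A picture is of the moment at which its call begins: read the wrist's pose just before it. calibration takes no time and is no camera call; for the wrist camera it gives the pose at the moment of the call.
- ticket.job_done(): hands the job in; it is judged then, once.
The state is a dict: "clock": time; "qpos": joint angles; "qd": joint speeds; "joint_efforts": joint torques, N m; "position": TCP position; "tool_rot": TCP orientation; "force": force on the tool from outside, world axes, zero at the start; "moment": the same for the moment, N m; "grip_width": finger opening in m; "finger_force": force on a finger pad.
Only numpy, scipy, OpenCV 4.12 (cv2) and the standard library are available. Lean on these libraries where they do the work, as an engineer would, in place of code of your own. Each camera call takes 0.05 s, during which the arm holds its last target. There are 200 camera calls.

### The job

Four little wooden boxes have been sanded and their lids wait in a stack; close the boxes. Take the stack apart and set each lid on the box it was made for, the one of the same wood and size, with its lip down inside the box so that it lies flat on the rim all round. Leave every box standing upright where it is.

Things in the scene. Friction and masses are not known exactly. Their poses are not given: they have to be found in the camera images.
- walnut_lid: Largest lid, dark-brown walnut, inlaid line on top: plate 120 (x) by 66 (y) by 14 mm; below it a lip 8 mm deep, 103 x 49 mm, bevelled 5 mm inward at its lower edges. Origin: centre of the lip's underside, z up; plate from z = 8 to 22 mm. Loose, 80 g; starts at the foot of the stack, on the bench. Grip the plate across its width (y).
- maple_lid: Second largest lid, pale maple, inlaid line on top: plate 102 (x) by 57 (y) by 14 mm; below it a lip 8 mm deep, 85 x 40 mm, bevelled 5 mm inward at its lower edges. Origin: centre of the lip's underside, z up; plate from z = 8 to 22 mm. Loose, 65 g; starts centred (3 mm) on the walnut lid. Grip the plate across its width (y).
- padauk_lid: Third lid, red padauk, inlaid line on top: plate 84 (x) by 48 (y) by 14 mm; below it a lip 8 mm deep, 67 x 31 mm, bevelled 5 mm inward at its lower edges. Origin: centre of the lip's underside, z up; plate from z = 8 to 22 mm. Loose, 50 g; starts centred (3 mm) on the maple lid. Grip the plate across its width (y).
- ash_lid: Smallest lid, blue-stained ash, inlaid line on top: plate 66 (x) by 39 (y) by 14 mm; below it a lip 8 mm deep, 49 x 22 mm, bevelled 5 mm inward at its lower edges. Origin: centre of the lip's underside, z up; plate from z = 8 to 22 mm. Loose, 35 g; starts centred (3 mm) on the padauk lid. Grip the plate across its width (y).
- walnut_box: Largest box, dark-brown walnut, open top, grey felt inside: 118 (x) by 64 (y) by 60 mm high, walls 5 mm, opening 108 x 54 mm. Origin: centre of the underside, z up. Its lid fits either way round, plate on the rim: lid's origin 52 mm above the box's. Loose, 450 g, on the bench.
- maple_box: Second largest box, pale maple, open top, grey felt inside: 100 (x) by 55 (y) by 52 mm high, walls 5 mm, opening 90 x 45 mm. Origin: centre of the underside, z up. Its lid fits either way round, plate on the rim: lid's origin 44 mm above the box's. Loose, 360 g, on the bench.
- padauk_box: Third box, red padauk, open top, grey felt inside: 82 (x) by 46 (y) by 45 mm high, walls 5 mm, opening 72 x 36 mm. Origin: centre of the underside, z up. Its lid fits either way round, plate on the rim: lid's origin 37 mm above the box's. Loose, 280 g, on the bench.
- ash_box: Smallest box, blue-stained ash, open top, grey felt inside: 64 (x) by 37 (y) by 38 mm high, walls 5 mm, opening 54 x 27 mm. Origin: centre of the underside, z up. Its lid fits either way round, plate on the rim: lid's origin 30 mm above the box's. Loose, 220 g, on the bench.

How it is judged:
At the end, for the whole second after the job is handed in: Each of the four lids lies on the box of its own wood: centred on it within 6 mm, its plate down on the rim within 3 mm, its long side in line with the box's within 0.15 rad (either way round), lid and box level within 0.08 rad; all at rest (horizontal distance between walnut_lid and walnut_box below 0.006 m and z of walnut_lid in the frame of walnut_box between 0.049 and 0.055 m and angle between the x axis of walnut_lid and the x axis of walnut_box, either way round below 0.15 rad and angle between each of walnut_lid, walnut_box, maple_lid, maple_box, padauk_lid, padauk_box, ash_lid, ash_box's own z axis and vertical below 0.08 rad and linear speed of each of walnut_lid, walnut_box, maple_lid, maple_box, padauk_lid, padauk_box, ash_lid, ash_box below 0.02 m/s and horizontal distance between maple_lid and maple_box below 0.006 m and z of maple_lid in the frame of maple_box between 0.041 and 0.047 m and angle between the x axis of maple_lid and the x axis of maple_box, either way round below 0.15 rad and horizontal distance between padauk_lid and padauk_box below 0.006 m and z of padauk_lid in the frame of padauk_box between 0.034 and 0.04 m and angle between the x axis of padauk_lid and the x axis of padauk_box, either way round below 0.15 rad and horizontal distance between ash_lid and ash_box below 0.006 m and z of ash_lid in the frame of ash_box between 0.027 and 0.033 m and angle between the x axis of ash_lid and the x axis of ash_box, either way round below 0.15 rad); the robot touches nothing.
It fails at once if a box is shoved more than 40 mm from its place (distance of any of walnut_box, maple_box, padauk_box, ash_box from where it was at the start of the episode above 0.04 m).
It fails at once if a box is tipped up by more than 0.35 rad (angle between any of walnut_box, maple_box, padauk_box, ash_box's own z axis and vertical above 0.35 rad).
It also fails if it takes over 125 s, if anything falls off the work surface, if the arm or the gripper's body presses on something with over 40 N, if the wrist force passes 120 N, or if a joint passes its speed limit or range.

## Working session

There is one attempt and no reset: what is moved stays moved. The work goes in short steps, Python scripts to look and compute and a shell command to move; the robot and the scene stay as the last step left them, time stands still between calls to the robot, and variables do not carry over. Pictures are saved under pics/ and viewed, at most 14 in all, crops included, and the job is handed in when it is done.

```bash
ls; mkdir -p pics; python3 - <<'E'
from workcell import bot, imaging, status, ticket
import cv2,json
s=status.observe(); print(s)
for n in("scene","top","wrist"):
    c=imaging.calibration(n); print(n,c)
    cv2.imwrite(f"pics/{n}0.png",imaging.grab_frame(n))
E
```

```text
nudge.py
pics
workcell.py
{'clock': 0.0, 'qpos': array([ 1.24078751,  0.52202095, -0.03631935,  1.59999761,  0.02122977,
        1.02112882, -0.11281389]), 'qd': array([-1.04652205e-03, -1.16709539e-03, -1.42476076e-05, -3.30320116e-04,
       -8.58350366e-04, -3.37626322e-04,  9.41237271e-04]), 'joint_efforts': array([-2.40041576e-03, -9.27094316e+01,  1.97833791e+00, -3.69928086e+01,
        1.78036827e-02,  8.06509954e-03,  6.22980383e-05]), 'position': array([ 0.16042227, -0.60370508,  0.23072524]), 'tool_rot': array([-3.14042915e+00,  1.13912996e-04,  2.59793421e-01]), 'force': array([-0.06862754, -0.1094375 ,  0.67158293]), 'moment': array([ 0.04424983,  0.03784191, -0.03838609]), 'finger_force': 0.0, 'grip_width': 0.08556459461545397}
scene {'vfov': 48.553870087648676, 'cx': 316.5593748811977, 'cy': 231.20942012231174, 'dist_coeffs': array([-0.01193544,  0.        ,  0.        ,  0.        ,  0.        ]), 'eye': array([0.08416839, 1.00620772, 0.61349371]), 'attitude': array([-2.02319265,  0.01910588, -2.69586581])}
top {'vfov': 49.22826594288916, 'cx': 321.6558987150959, 'cy': 233.12655259280717, 'dist_coeffs': array([-0.075413,  0.      ,  0.      ,  0.      ,  0.      ]), 'eye': array([ 0.42304751, -0.00272264,  1.06968898]), 'attitude': array([-2.99693727, -0.01573252, -1.5438356 ])}
wrist {'vfov': 69.23554885426091, 'cx': 316.8121445686969, 'cy': 243.50135215394792, 'dist_coeffs': array([-0.04804855,  0.        ,  0.        ,  0.        ,  0.        ]), 'eye': array([ 0.24227275, -0.58170977,  0.37343081]), 'attitude': array([ 2.80579696e+00,  1.09001221e-03, -1.31252144e+00])}
```

View pics/top0.png

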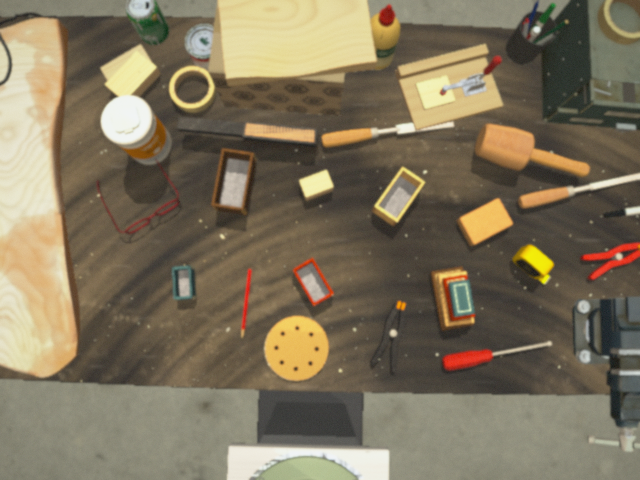

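View pics/scene0.png

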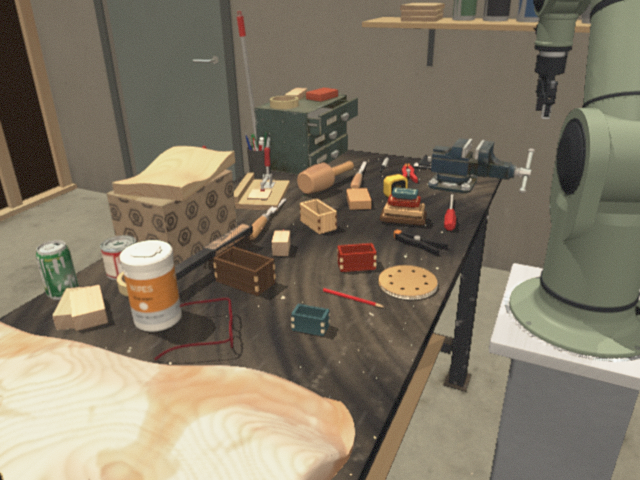

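```bash
cat > h.py <<'E'
import numpy as np,cv2
from scipy.spatial.transform import Rotation as R
def K(c):
    f=240/np.tan(np.radians(c["vfov"])/2); return np.array([[f,0,c["cx"]],[0,f,c["cy"]],[0,0,1.]])
def rot(c): return R.from_euler("xyz",c["attitude"]).as_matrix()
def plane(c,px,z):
    u=cv2.undistortPoints(np.array(px,float).reshape(-1,1,2),K(c),c["dist_coeffs"])[:,0]
    d=np.c_[u,np.ones(len(u))]@rot(c).T
    return c["eye"]+d*((z-c["eye"][2])/d[:,2:])
def ray(c,px):
    u=cv2.undistortPoints(np.array(px,float).reshape(-1,1,2),K(c),c["dist_coeffs"])[0,0]
    d=rot(c)@np.r_[u,1]; return c["eye"],d/np.linalg.norm(d)
def meet(rays):
    A=sum(np.eye(3)-np.outer(d,d) for e,d in rays); b=sum((np.eye(3)-np.outer(d,d))@e for e,d in rays)
    p=np.linalg.solve(A,b); return p,[np.linalg.norm((np.eye(3)-np.outer(d,d))@(p-e)) for e,d in rays]
E
python3 - <<'E'
from workcell import bot, imaging, status, ticket
from h import *
c=imaging.calibration("top")
for n,p,z in[("walnut",(235,181),.06),("maple",(400,195),.052),("padauk",(313,282),.045),("ash",(183,282),.038),("stackbase",(455,298),.02),("stack",(461,298),.08)]:
    print(n,plane(c,[p],z)[0].round(3))
im=cv2.imread("pics/top0.png")[140:365,160:485]
cv2.imwrite("pics/crop.png",cv2.resize(im,(800,554),interpolation=cv2.INTER_CUBIC))
hsv=cv2.cvtColor(cv2.imread("pics/top0.png"),cv2.COLOR_BGR2HSV)
for n,p in[("wal",(218,181)),("map",(385,185)),("pad",(303,282)),("ash",(174,282)),("stk m",(441,300)),("stk p",(449,298)),("ash",(455,298)),("bench",(270,220))]: print(n,hsv[p[1],p[0]])
E
```

```text
walnut [0.67  0.159 0.06 ]
maple [ 0.653 -0.169  0.052]
padauk [ 0.476 -0.001  0.045]
ash [0.469 0.255 0.038]
stackbase [ 0.453 -0.287  0.02 ]
stack [ 0.451 -0.282  0.08 ]
wal [ 14 152  97]
map [18 45 68]
pad [  9  72 199]
ash [ 83  71 108]
stk m [ 17 147 167]
stk p [  6 204 115]
ash [ 59  36 182]
bench [ 19  87 100]
```

View pics/crop.png

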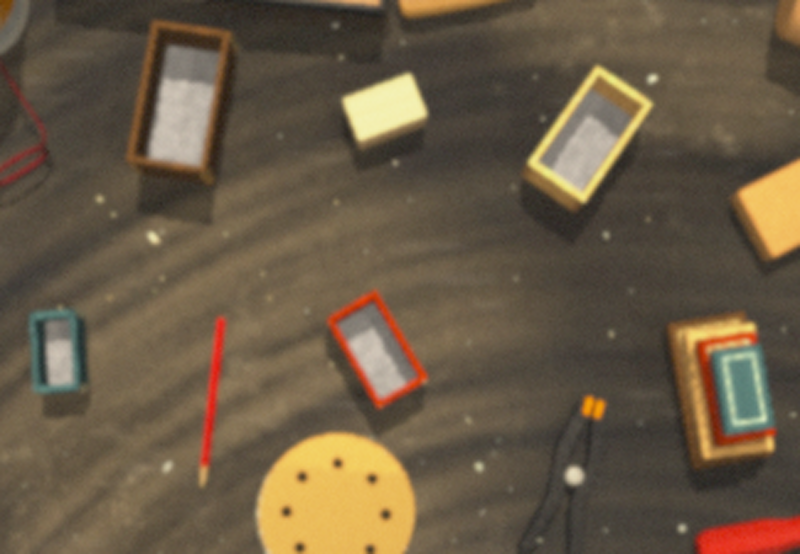

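The rows are not in the units I measure in: shifts go in shares of 0.5 m and turns go in shares of 2 pi rad. I convert before sending: 0.2 m / 0.5 = 0.4, 0.15 m / 0.5 = 0.3.

```bash
echo '[{"aperture":0.085,"xyz":[0,0,-0.1]},{"aperture":0.085,"xyz":[0.1,-0.06,-0.14]},{"aperture":0.085,"xyz":[0.2,-0.136,-0.14]},{"aperture":0.085,"xyz":[0.3,-0.2,-0.14]},{"aperture":0.085,"xyz":[0.4,-0.272,-0.14]}]' | python3 nudge.py
echo '[{"aperture":0.085,"xyz":[0.1,-0.068,0]},{"aperture":0.085,"xyz":[0.2,-0.136,0]},{"aperture":0.085,"xyz":[0.256,-0.174,0]},{"aperture":0.085,"xyz":[0.256,-0.174,0]}]' | python3 nudge.py
cat > snap.py <<'E'
import sys,pickle
from workcell import bot, imaging, status, ticket
import cv2
n=sys.argv[1]; s=status.observe(); c=imaging.calibration("wrist"); im=imaging.grab_frame("wrist")
cv2.imwrite(f"pics/{n}.png",im); pickle.dump((s,c),open(f"pics/{n}.pkl","wb"))
print(n,round(s["clock"],2),s["position"].round(4),s["tool_rot"].round(3),c["eye"].round(3))
E
python3 snap.py st1
```

```text
clock: 0.78
position: [0.3199, -0.4196, 0.3013]
tool_rot: [3.141, -0.0, 0.26]
force: [1.5, -1.0, -0.5]
grip_width: 0.0849
finger_force: 0.0
clock: 1.27
position: [0.4218, -0.3021, 0.3012]
tool_rot: [-3.141, -0.0, 0.264]
force: [-0.2, -0.1, 0.0]
grip_width: 0.0846
finger_force: 0.0
st1 1.27 [ 0.4218 -0.3021  0.3012] [-3.141 -0.     0.264] [ 0.503 -0.28   0.444]
```

View pics/st1.png

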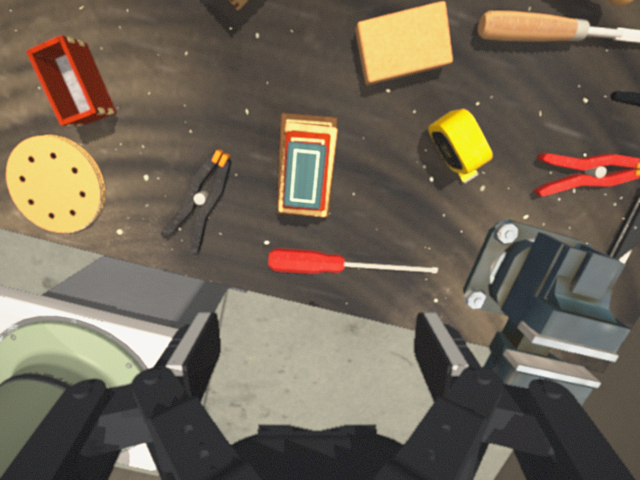

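To row units: -0.124 m / 0.5 = -0.248, 0.116 m / 0.5 = 0.232.

```bash
echo '[{"aperture":0.085,"xyz":[0.076,-0.082,0]},{"aperture":0.085,"xyz":[0.154,-0.166,0]},{"aperture":0.085,"xyz":[0.232,-0.248,0]},{"aperture":0.085,"xyz":[0.232,-0.248,0]},{"aperture":0.085,"xyz":[0.232,-0.248,0]}]' | python3 nudge.py >/dev/null; python3 snap.py B
echo '[{"aperture":0.085,"xyz":[0.032,-0.12,0]},{"aperture":0.085,"xyz":[0.064,-0.24,0]},{"aperture":0.085,"xyz":[0.096,-0.36,0]},{"aperture":0.085,"xyz":[0.128,-0.48,0]},{"aperture":0.085,"xyz":[0.128,-0.48,0]}]' | python3 nudge.py >/dev/null; python3 snap.py C
echo '[{"aperture":0.085,"xyz":[0.026,-0.096,0]},{"aperture":0.085,"xyz":[0.052,-0.194,0]},{"aperture":0.085,"xyz":[0.052,-0.194,0]},{"aperture":0.085,"xyz":[0.052,-0.194,0]}]' | python3 nudge.py >/dev/null; python3 snap.py D
python3 - <<'E'
import cv2,numpy as np
a=[cv2.resize(cv2.imread(f"pics/{n}.png"),(400,300)) for n in("st1","B","C","D")]
cv2.imwrite("pics/m.png",np.vstack([np.hstack(a[:2]),np.hstack(a[2:])]))
E
```

```text
B 1.95 [ 0.5    -0.1559  0.3011] [3.141e+00 1.000e-03 2.580e-01] [ 0.582 -0.134  0.444]
C 2.62 [0.5003 0.0968 0.3014] [-3.14  -0.     0.264] [0.582 0.119 0.444]
D 3.17 [0.5015 0.192  0.3011] [3.141 0.    0.257] [0.583 0.214 0.444]
```

View pics/m.png

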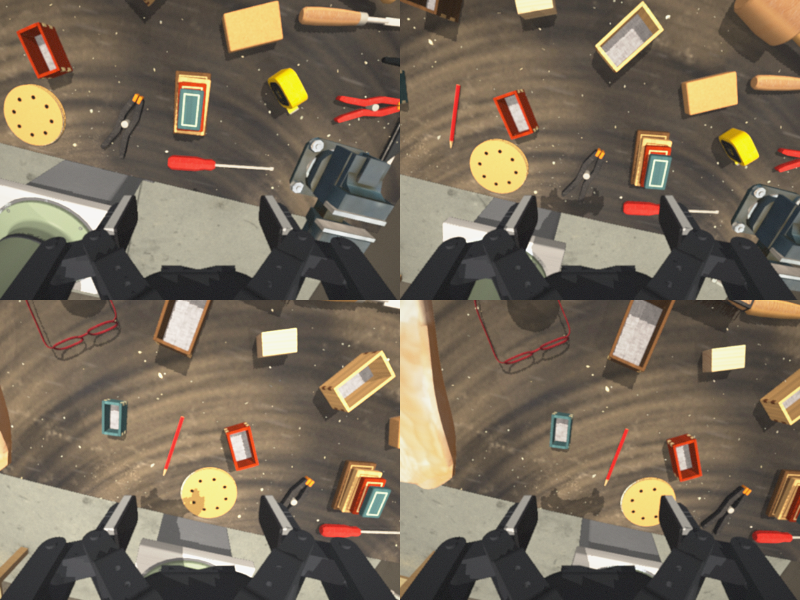

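To row units: -0.1 m / 0.5 = -0.2, -0.069 m / 0.5 = -0.138.

```bash
echo '[{"aperture":0.085,"xyz":[-0.1,-0.07,0]},{"aperture":0.085,"xyz":[-0.2,-0.138,0]},{"aperture":0.085,"xyz":[-0.2,-0.138,0]},{"aperture":0.085,"xyz":[-0.2,-0.138,0]}]' | python3 nudge.py >/dev/null; python3 snap.py ash
echo '[{"aperture":0.085,"xyz":[0.086,0.072,0]},{"aperture":0.085,"xyz":[0.17,0.144,0]},{"aperture":0.085,"xyz":[0.256,0.216,0]},{"aperture":0.085,"xyz":[0.34,0.288,0]},{"aperture":0.085,"xyz":[0.34,0.288,0]}]' | python3 nudge.py >/dev/null;echo '[{"aperture":0.085}]' | python3 nudge.py>/dev/null; python3 snap.py walnut
echo '[{"aperture":0.085,"xyz":[-0.036,0.112,0]},{"aperture":0.085,"xyz":[-0.072,0.226,0]},{"aperture":0.085,"xyz":[-0.108,0.34,0]},{"aperture":0.085,"xyz":[-0.144,0.45,0]},{"aperture":0.085,"xyz":[-0.18,0.56,0]}]' | python3 nudge.py >/dev/null; echo '[{"aperture":0.085,"xyz":[-0.02,0.066,0]},{"aperture":0.085,"xyz":[-0.02,0.066,0]},{"aperture":0.085,"xyz":[-0.02,0.066,0]}]' | python3 nudge.py >/dev/null; python3 snap.py maple
echo '[{"aperture":0.085,"xyz":[-0.056,-0.102,0]},{"aperture":0.085,"xyz":[-0.112,-0.204,0]},{"aperture":0.085,"xyz":[-0.17,-0.308,0]},{"aperture":0.085,"xyz":[-0.226,-0.41,0]},{"aperture":0.085,"xyz":[-0.226,-0.41,0]}]' | python3 nudge.py >/dev/null;echo '[{"aperture":0.085}]' | python3 nudge.py>/dev/null; python3 snap.py padauk
echo '[{"aperture":0.085,"xyz":[-0.046,0.106,0]},{"aperture":0.085,"xyz":[-0.092,0.212,0]},{"aperture":0.085,"xyz":[-0.14,0.32,0]},{"aperture":0.085,"xyz":[-0.18,0.426,0]},{"aperture":0.085,"xyz":[-0.226,0.532,0]}]' | python3 nudge.py >/dev/null;echo '[{"aperture":0.085},{"aperture":0.085}]' | python3 nudge.py>/dev/null; python3 snap.py stack
python3 - <<'E'
import cv2,numpy as np,pickle
from h import *
P=dict(ash=(.469,.255,.038),walnut=(.67,.159,.06),maple=(.653,-.169,.052),padauk=(.476,-.001,.045),stack=(.451,-.285,.08))
t=[]
for n,p in P.items():
    s,c=pickle.load(open(f"pics/{n}.pkl","rb")); im=cv2.imread(f"pics/{n}.png")
    px=cv2.projectPoints(np.array([p]),cv2.Rodrigues(rot(c).T)[0],-rot(c).T@c["eye"],K(c),c["dist_coeffs"])[0][0,0]
    x,y=int(px[0]),int(px[1]); x0=max(0,x-66);y0=max(0,y-75); print(n,x,y,"crop origin",x0,y0)
    t.append(cv2.resize(im[y0:y0+150,x0:x0+133],(266,300),interpolation=cv2.INTER_CUBIC))
t.append(t[0]*0)
cv2.imwrite("pics/m2.png",np.vstack([np.hstack(t[:3]),np.hstack(t[3:])]))
E
```

```text
ash 3.73 [0.3875 0.2339 0.3016] [ 3.141e+00 -1.000e-03  2.580e-01] [0.469 0.256 0.444]
walnut 4.53 [0.588  0.1389 0.3005] [-3.141e+00  1.000e-03  2.580e-01] [0.67  0.161 0.443]
maple 5.58 [ 0.5716 -0.1873  0.3016] [-3.141 -0.     0.261] [ 0.653 -0.165  0.444]
padauk 6.38 [ 0.41   -0.0189  0.3017] [ 3.141e+00 -1.000e-03  2.610e-01] [0.492 0.003 0.444]
stack 7.3 [ 0.369  -0.3055  0.3008] [-3.141  0.     0.259] [ 0.451 -0.283  0.443]
ash 317 123 crop origin 251 48
walnut 318 122 crop origin 252 47
maple 320 124 crop origin 254 49
padauk 316 138 crop origin 250 63
stack 318 122 crop origin 252 47
```

View pics/m2.png

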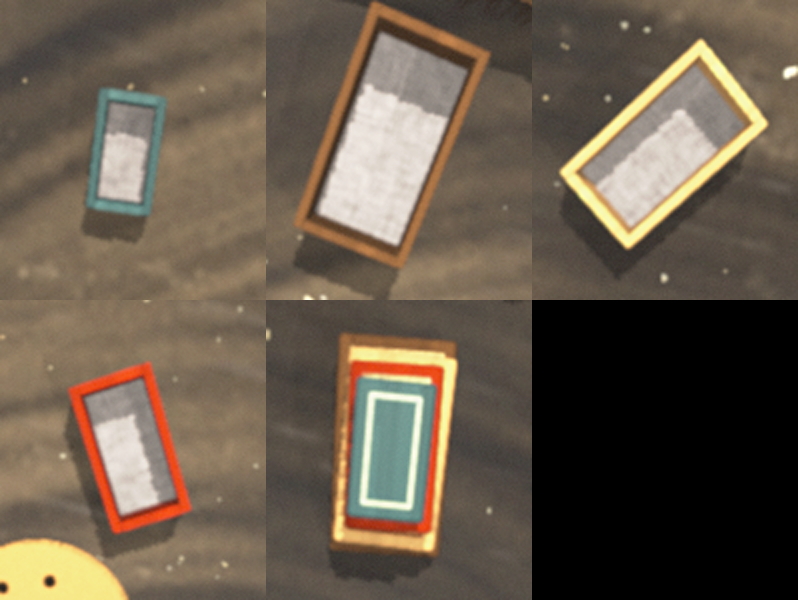

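```bash
python3 - <<'E'
import cv2,numpy as np,pickle
from h import *
P=dict(ash=(.469,.255,.038,"D"),walnut=(.67,.159,.06,"D"),maple=(.653,-.169,.052,"B"),padauk=(.476,-.001,.045,"C"),stack=(.451,-.285,.08,"B"))
t=[]
for n,p in P.items():
    s,c=pickle.load(open(f"pics/{p[3]}.pkl","rb")); im=cv2.imread(f"pics/{p[3]}.png")
    px=cv2.projectPoints(np.array([p[:3]]),cv2.Rodrigues(rot(c).T)[0],-rot(c).T@c["eye"],K(c),c["dist_coeffs"])[0][0,0]
    x,y=int(px[0]),int(px[1]); x0=max(0,x-66);y0=max(0,y-75); print(n,x,y,"crop origin",x0,y0)
    t.append(cv2.resize(im[y0:y0+150,x0:x0+133],(266,300),interpolation=cv2.INTER_CUBIC))
t.append(t[0]*0)
cv2.imwrite("pics/m3.png",np.vstack([np.hstack(t[:3]),np.hstack(t[3:])]))
# masks in straight-down views
rng=dict(ash=((75,60,40),(105,255,255)),walnut=((6,110,60),(17,255,200)),maple=((18,90,150),(35,255,255)),padauk=((0,180,120),(8,255,255)))
for n,(lo,hi) in rng.items():
    for v in (n,"stack") :
        s,c=pickle.load(open(f"pics/{v}.pkl","rb")); m=cv2.inRange(cv2.cvtColor(cv2.imread(f"pics/{v}.png"),cv2.COLOR_BGR2HSV),lo,hi)
        m[:, :250]=0;m[:,390:]=0;m[:45]=0;m[195:]=0
        k=cv2.findContours(m,cv2.RETR_EXTERNAL,cv2.CHAIN_APPROX_NONE)[0]; k=max(k,key=cv2.contourArea)
        print(n,v,cv2.contourArea(k),cv2.minAreaRect(k),cv2.boxPoints(cv2.minAreaRect(k)).round(1).tolist())
E
```

```text
ash 259 210 crop origin 193 135
walnut 392 49 crop origin 326 0
maple 367 61 crop origin 301 0
padauk 390 239 crop origin 324 164
stack 415 274 crop origin 349 199
ash ash 331.5 ((313.2379150390625, 123.49183654785156), (31.70044708251953, 58.57407760620117), 7.495856761932373) [[293.70001220703125, 150.5], [301.29998779296875, 92.4000015258789], [332.79998779296875, 96.5], [325.1000061035156, 154.60000610351562]]
ash stack 2372.5 ((313.732666015625, 121.67327117919922), (37.41339874267578, 67.4635238647461), 5.7105937004089355) [[291.79998779296875, 153.39999389648438], [298.5, 86.19999694824219], [335.70001220703125, 90.0], [329.0, 157.10000610351562]]
walnut walnut 7284.0 ((312.16119384765625, 114.28007507324219), (65.54622650146484, 120.3412857055664), 22.203479766845703) [[259.1000061035156, 157.60000610351562], [304.6000061035156, 46.20000076293945], [365.20001220703125, 71.0], [319.79998779296875, 182.39999389648438]]
walnut stack 1075.0 ((314.1040954589844, 119.04314422607422), (59.776275634765625, 108.79424285888672), 4.085616588592529) [[280.3999938964844, 171.1999969482422
[... 429 characters left out ...]
), (97.48283386230469, 45.94636535644531), 63.159488677978516) [[292.0, 72.0], [333.0, 51.29999923706055], [377.0, 138.3000030517578], [336.0, 159.0]]
padauk padauk 3076.0 ((314.83026123046875, 137.10093688964844), (77.10502624511719, 42.527488708496094), 73.3007583618164) [[283.3999938964844, 106.30000305175781], [324.1000061035156, 94.0999984741211], [346.29998779296875, 167.89999389648438], [305.5, 180.10000610351562]]
padauk stack 450.0 ((314.47930908203125, 120.35173034667969), (45.62701416015625, 83.56143951416016), 3.3664605617523193) [[289.29998779296875, 160.6999969482422], [294.20001220703125, 77.30000305175781], [339.70001220703125, 80.0], [334.79998779296875, 163.39999389648438]]
```

View pics/m3.png

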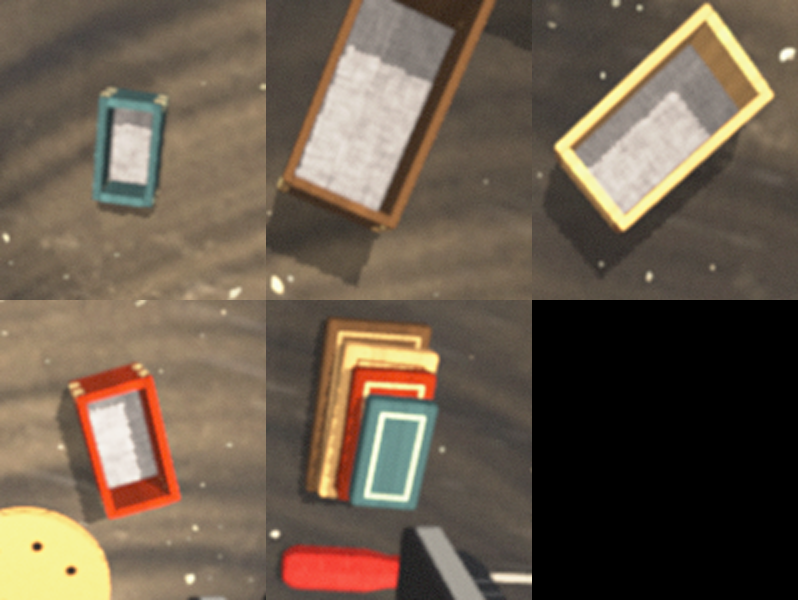

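```bash
cat > tri.py <<'E'
import pickle,numpy as np
from h import *
L=lambda v:pickle.load(open(f"pics/{v}.pkl","rb"))[1]
D=dict(
ash=("ash",(251,48),[(99,88),(164,95),(149,216),(87,210)],"D",(193,135),[(101,96),(164,102),(154,206),(95,203)],.038),
walnut=("walnut",(252,47),[(109,2),(223,55),(135,268),(29,224)],"D",(326,0),[None,None,(125,228),(19,180)],.06),
maple=("maple",(254,49),[(169,39),(236,123),(96,249),(28,174)],"B",(301,0),[(176,4),(243,95),(89,231),(23,149)],.052),
padauk=("padauk",(250,63),[(69,89),(150,63),(190,208),(116,233)],"C",(324,164),[(78,96),(152,76),(180,198),(107,218)],.045),
stack=("stack",(252,47),[(91,76),(172,81),(164,224),(81,219)],"B",(349,199),[(101,95),(172,102),(149,208),(85,204)],.088))
for n,(a,o,p,b,o2,p2,z) in D.items():
    ca,cb=L(a),L(b); A=np.array(p)/2-.25+o
    m=[meet([ray(ca,x),ray(cb,np.array(y)/2-.25+o2)]) for x,y in zip(A,p2) if y]
    zs=[q[0][2] for q in m]; print(n,"z",np.round(zs,3),"mean",np.mean(zs).round(4),"gap",max(max(q[1]) for q in m).round(4))
    w=plane(ca,A,z); e=np.r_[w[0]-w[3],w[1]-w[2]].reshape(2,3).mean(0)
    e2=(w[1]+w[2]-w[0]-w[3])/2
    if np.linalg.norm(e2)>np.linalg.norm(e): e,e2=e2,e
    print("   centre",w.mean(0).round(4),"len",np.linalg.norm(e).round(4),np.linalg.norm(e2).round(4),"yaw",np.arctan2(e[1],e[0]).round(3))
E
python3 tri.py
```

```text
ash z [0.033 0.031 0.031 0.037] mean 0.0332 gap 0.0011
   centre [0.4669 0.2595 0.038 ] len 0.065 0.0354 yaw 0.137
walnut z [0.057 0.059] mean 0.0581 gap 0.0005
   centre [0.6736 0.166  0.06  ] len 0.1166 0.0621 yaw -0.132
maple z [0.05  0.051 0.048 0.052] mean 0.0503 gap 0.0005
   centre [ 0.6541 -0.1674  0.052 ] len 0.1006 0.0545 yaw -0.585
padauk z [0.042 0.043 0.045 0.039] mean 0.0424 gap 0.0009
   centre [0.4763 0.0006 0.045 ] len 0.0807 0.0449 yaw 0.561
stack z [0.081 0.085 0.08  0.084] mean 0.0826 gap 0.0014
   centre [ 0.4504 -0.2816  0.088 ] len 0.0665 0.0399 yaw 0.191
```

To row units: 0.19 m / 0.5 = 0.38, 0.085 m / 0.5 = 0.17, 0.068 rad / 6.2832 = 0.0108.

```bash
cat > go.py <<'E'
# go.py x y z yaw : shift and turn from the present pose, tool axes
import sys
from workcell import bot, imaging, status, ticket
from h import *
x,y,z,yaw=map(float,sys.argv[1:5]); s=status.observe()
T=R.from_euler("xyz",s["tool_rot"]); G=R.from_euler("xyz",[np.pi,0,yaw])
print("t",round(s["clock"],2),"pos",s["position"].round(4),"d",T.inv().apply(np.array([x,y,z])-s["position"]).round(4),"rv",(T.inv()*G).as_rotvec().round(3),"w",s["grip_width"].round(4),"F",s["force"].round(1))
E
echo '[{"aperture":0.06,"xyz":[0.09,-0.002,0.08],"rotvec":[0,0,0.0048]},{"aperture":0.06,"xyz":[0.17,-0.004,0.16],"rotvec":[0,0,0.0108]},{"aperture":0.06,"xyz":[0.17,-0.004,0.28],"rotvec":[0,0,0.0108]},{"aperture":0.06,"xyz":[0.17,-0.004,0.38],"rotvec":[0,0,0.0108]},{"aperture":0.06,"xyz":[0.17,-0.004,0.38],"rotvec":[0,0,0.0108]}]' | python3 nudge.py 40
python3 go.py .4504 -.2816 .064 .191; python3 snap.py g1
```

```text
clock: 7.98
position: [0.4493, -0.2798, 0.109]
tool_rot: [-3.138, 0.004, 0.194]
force: [0.8, 0.1, 0.7]
grip_width: 0.0599
finger_force: 0.0
g1 7.97 [ 0.4493 -0.2798  0.109 ] [-3.138  0.004  0.194] [ 0.533 -0.264  0.251]Traceback (most recent call last):
  File "go.py", line 7, in <module>
    print("t",round(s["clock"],2),"pos",s["position"].round(4),"d",T.inv().apply(np.array([x,y,z])-s["position"]).round(4),"rv",(T.inv()*G).as_rotvec().round(3),"w",s["grip_width"].round(4),"F",s["force"].round(1))
                                                                                                                                                                     ^^^^^^^^^^^^^^^^^^^^^
AttributeError: 'float' object has no attribute 'round'
```

View pics/g1.png

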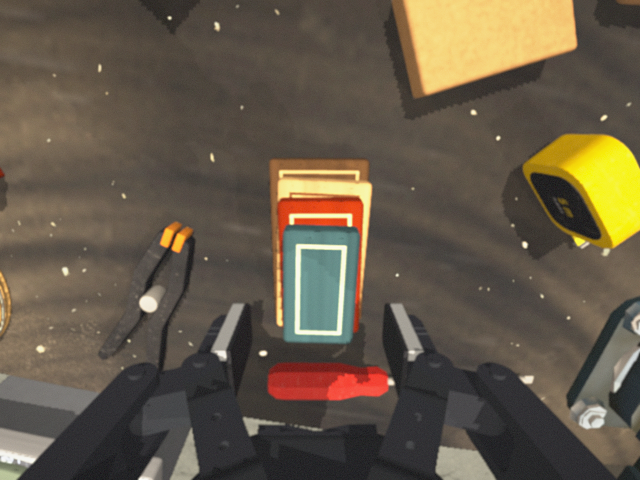

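To row units: 0.045 m / 0.5 = 0.09, 0.001 m / 0.5 = 0.002.

```bash
sed -i 's/s\["grip_width"\].round(4)/round(float(s["grip_width"]),4)/' go.py
echo '[{"aperture":0.06,"xyz":[0.002,0.002,0.06]},{"aperture":0.06,"xyz":[0.002,0.002,0.09]},{"aperture":0.06,"xyz":[0.002,0.002,0.09]},{"aperture":0.03,"xyz":[0.002,0.002,0.09]},{"aperture":0.03,"xyz":[0.002,0.002,0.09]}]' | python3 nudge.py 40
echo '[{"aperture":0.03},{"aperture":0.03}]' | python3 nudge.py
python3 go.py .4504 -.2816 .064 .191
```

```text
clock: 8.65
position: [0.4523, -0.2829, 0.0677]
tool_rot: [3.14, -0.001, 0.192]
force: [-0.4, 2.1, 8.6]
grip_width: 0.0381
finger_force: 39.2
clock: 8.9
position: [0.4523, -0.2829, 0.0677]
tool_rot: [3.14, -0.001, 0.192]
force: [-0.9, 0.8, 8.2]
grip_width: 0.0382
finger_force: 39.2
t 8.9 pos [ 0.4523 -0.2829  0.0677] d [-0.0016 -0.0017  0.0037] rv [ 0.001 -0.001  0.001] w 0.0382 F [-0.9  0.8  8.2]
```

To row units: -0.164 m / 0.5 = -0.328, -0.107 m / 0.5 = -0.214.

```bash

echo '[{"aperture":0.03,"xyz":[0,0,-0.1]},{"aperture":0.03,"xyz":[0,0,-0.2]},{"aperture":0.03,"xyz":[0.024,-0.1,-0.2]},{"aperture":0.03,"xyz":[0.048,-0.214,-0.2]},{"aperture":0.03,"xyz":[0.074,-0.328,-0.2]}]' | python3 nudge.py | tail -2
echo '[{"aperture":0.03,"xyz":[0.024,-0.11,0]},{"aperture":0.03,"xyz":[0.048,-0.22,0],"rotvec":[0,0,0.0032]},{"aperture":0.03,"xyz":[0.074,-0.33,0],"rotvec":[0,0,0.0048]},{"aperture":0.03,"xyz":[0.1,-0.44,0],"rotvec":[0,0,0.0064]},{"aperture":0.03,"xyz":[0.124,-0.55,0],"rotvec":[0,0,0.0088]}]' | python3 nudge.py |tail -2
echo '[{"aperture":0.03,"xyz":[0.02,-0.09,0]},{"aperture":0.03,"xyz":[0.04,-0.17,0]},{"aperture":0.03,"xyz":[0.04,-0.17,0]},{"aperture":0.03,"xyz":[0.04,-0.17,0]}]' | python3 nudge.py |tail -2
python3 go.py .4685 .2597 .08 .137; python3 snap.py p1
```

```text
grip_width: 0.038
finger_force: 40.9
grip_width: 0.0384
finger_force: 40.9
grip_width: 0.0381
finger_force: 40.9
t 10.65 pos [0.4735 0.2537 0.1668] d [-0.0042 -0.0066  0.0868] rv [ 0. -0. -0.] w 0.0381 F [ 0.5 -0.7  0.3]
p1 10.65 [0.4735 0.2537 0.1668] [ 3.141 -0.     0.137] [0.557 0.266 0.309]
```

View pics/p1.png

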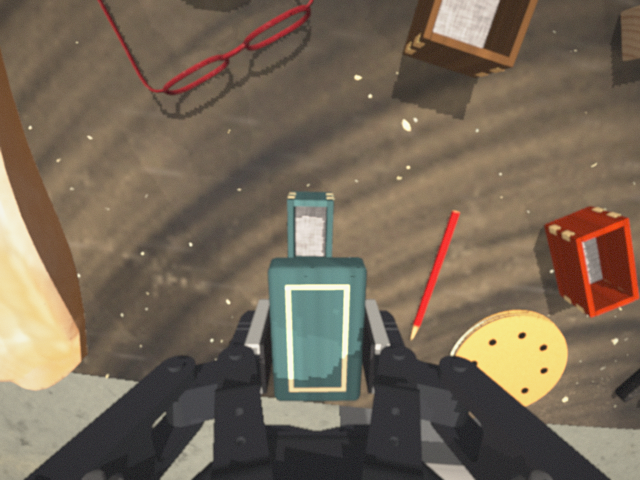

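```bash
cat > off.py <<'E'
# off.py name z x1 y1 x2 y2 ... : points on the plane z, world; centre relative to TCP in tool axes
import sys,pickle
from h import *
s,c=pickle.load(open(f"pics/{sys.argv[1]}.pkl","rb")); v=list(map(float,sys.argv[2:]))
w=plane(c,np.array(v[1:]).reshape(-1,2),v[0]); print(w.round(4).tolist())
print("centre",w.mean(0).round(4),"in tool",R.from_euler("xyz",s["tool_rot"]).inv().apply(w.mean(0)-s["position"]).round(4))
E
python3 off.py p1 .187 286 285 349 285 347 391 290 391
python3 off.py p1 .187 270 265 366 265 360 399 277 398
python3 off.py p1 .038 289 199 334 199
```

```text
[[0.4964, 0.2695, 0.187], [0.4997, 0.2452, 0.187], [0.4482, 0.2374, 0.187], [0.4449, 0.2624, 0.187]]
centre [0.4723 0.2536 0.187 ] in tool [-0.0012 -0.     -0.0202]
[[0.5039, 0.2764, 0.187], [0.5089, 0.2401, 0.187], [0.4445, 0.2308, 0.187], [0.4401, 0.2677, 0.187]]
centre [0.4743 0.2538 0.187 ] in tool [ 0.0009  0.0001 -0.0202]
[[0.4975, 0.2797, 0.038], [0.5023, 0.2444, 0.038]]
centre [0.4999 0.2621 0.038 ] in tool [ 0.0273 -0.0047  0.1288]
```

To row units: 0.112 m / 0.5 = 0.224, 0.05 m / 0.5 = 0.1.

```bash

echo '[{"aperture":0.03,"xyz":[-0.01,-0.012,0.1]},{"aperture":0.03,"xyz":[-0.01,-0.012,0.2]},{"aperture":0.03,"xyz":[-0.01,-0.012,0.224]},{"aperture":0.03,"xyz":[-0.01,-0.012,0.224]},{"aperture":0.03,"xyz":[-0.01,-0.012,0.224]}]' | python3 nudge.py | tail -2
python3 go.py .468 .2588 .033 .137; python3 snap.py p2
```

```text
grip_width: 0.0383
finger_force: 40.9
t 11.32 pos [0.4686 0.2597 0.0561] d [-0.0008  0.0008  0.0231] rv [-0.001 -0.002 -0.001] w 0.0383 F [-0.8  0.6 -0.7]
p2 11.32 [0.4686 0.2597 0.0561] [-3.141e+00 -2.000e-03  1.360e-01] [0.552 0.271 0.199]
```

Within tolerance of the target; lower gently.

To row units: 0.023 m / 0.5 = 0.046, 0.019 m / 0.5 = 0.038.

```bash

echo '[{"aperture":0.03,"xyz":[0,0,0.016]},{"aperture":0.03,"xyz":[0,0,0.028]},{"aperture":0.03,"xyz":[0,0,0.038]},{"aperture":0.03,"xyz":[0,0,0.046]},{"aperture":0.03,"xyz":[0,0,0.046]}]' | python3 nudge.py | tail -2
python3 go.py .468 .2588 .033 .137
```

```text
grip_width: 0.0383
finger_force: 41.9
t 12.0 pos [0.4676 0.2596 0.0312] d [ 0.0003  0.0008 -0.0018] rv [-0. -0. -0.] w 0.0383 F [-0.4  0.4  0.5]
```

To row units: -0.15 m / 0.5 = -0.3, -0.1 m / 0.5 = -0.2.

```bash

echo '[{"aperture":0.06},{"aperture":0.06},{"aperture":0.06,"xyz":[0,0,-0.1]},{"aperture":0.06,"xyz":[0,0,-0.2]},{"aperture":0.06,"xyz":[0,0,-0.3]}]' | python3 nudge.py | tail -2
python3 snap.py q1
echo '[{"aperture":0.085,"xyz":[-0.036,0.11,0]},{"aperture":0.085,"xyz":[-0.072,0.22,-0.04]},{"aperture":0.085,"xyz":[-0.108,0.33,-0.06]},{"aperture":0.085,"xyz":[-0.144,0.44,-0.06],"rotvec":[0,0,-0.0032]},{"aperture":0.085,"xyz":[-0.18,0.55,-0.06],"rotvec":[0,0,-0.008]}]' | python3 nudge.py | tail -2
echo '[{"aperture":0.085,"xyz":[-0.036,0.11,0]},{"aperture":0.085,"xyz":[-0.072,0.22,0]},{"aperture":0.085,"xyz":[-0.108,0.33,0]},{"aperture":0.085,"xyz":[-0.144,0.44,0]},{"aperture":0.085,"xyz":[-0.18,0.55,0]}]' | python3 nudge.py | tail -2
echo '[{"aperture":0.085},{"aperture":0.085}]' | python3 nudge.py|tail -1
python3 snap.py s2
python3 - <<'E'
import cv2,numpy as np
a=cv2.imread("pics/q1.png")[100:480,140:520]; b=cv2.resize(cv2.imread("pics/s2.png")[30:230,215:415],(400,400),interpolation=cv2.INTER_CUBIC)
cv2.imwrite("pics/m4.png",np.hstack([cv2.resize(a,(400,400)),b]))
E
```

```text
grip_width: 0.0603
finger_force: 0.0
q1 12.62 [0.4674 0.2593 0.1829] [-3.142  0.     0.137] [0.551 0.271 0.326]
grip_width: 0.0848
finger_force: 0.0
grip_width: 0.085
finger_force: 0.0
finger_force: 0.0
s2 14.18 [ 0.3785 -0.3117  0.2111] [-3.141  0.     0.187] [ 0.462 -0.296  0.354]
```

View pics/m4.png

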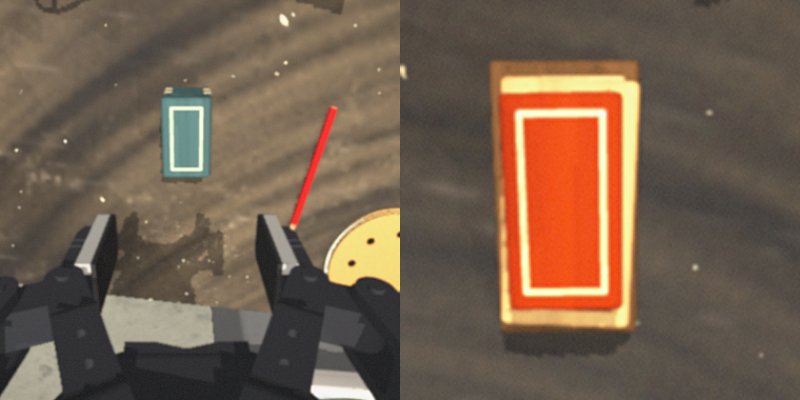

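```bash
cat > rect.py <<'E'
# rect.py name z h1 s1 v1 h2 s2 v2 : contour of a colour, cast to plane z, minAreaRect in mm
import sys,pickle
from h import *
s,c=pickle.load(open(f"pics/{sys.argv[1]}.pkl","rb")); z=float(sys.argv[2]); a=list(map(int,sys.argv[3:9]))
m=cv2.inRange(cv2.cvtColor(cv2.imread(f"pics/{sys.argv[1]}.png"),cv2.COLOR_BGR2HSV),tuple(a[:3]),tuple(a[3:]))
x0,y0,x1,y1=map(int,sys.argv[9:13]); q=m*0; q[y0:y1,x0:x1]=m[y0:y1,x0:x1]
k=max(cv2.findContours(q,cv2.RETR_EXTERNAL,cv2.CHAIN_APPROX_NONE)[0],key=cv2.contourArea)
w=plane(c,k[:,0],z)
r=cv2.minAreaRect((w[:,:2]*1000).astype(np.float32)); b=cv2.boxPoints(r)
e=max(b[1]-b[0],b[2]-b[1],key=np.linalg.norm); ya=np.arctan(e[1]/e[0])
print("area",cv2.contourArea(k),"centre",np.round(r[0],1),"size",np.round(r[1],1),"yaw",ya.round(3))
E
python3 rect.py s2 .066 0 170 90 9 255 255 215 30 415 230
python3 off.py s2 .066 265.3 75.8 325.8 77.3 324.8 183.3 270.3 184.8
python3 off.py s2 .066 272.3 84.8 318.3 85 317.8 177.8 276.8 176
python3 go.py .4504 -.2816 .066 .187
```

```text
area 6189.5 centre [ 451.5 -280.3] size [82.4 46.6] yaw 0.192
[[0.4882, -0.2508, 0.066], [0.4954, -0.2961, 0.066], [0.416, -0.3108, 0.066], [0.4065, -0.2666, 0.066]]
centre [ 0.4515 -0.281   0.066 ] in tool [ 0.0775 -0.0165  0.1451]
[[0.4828, -0.257, 0.066], [0.489, -0.2915, 0.066], [0.4194, -0.3042, 0.066], [0.4147, -0.2708, 0.066]]
centre [ 0.4515 -0.2809  0.066 ] in tool [ 0.0774 -0.0166  0.1451]
t 14.22 pos [ 0.3788 -0.3112  0.2112] d [ 0.0759 -0.0156  0.1452] rv [-0.001  0.     0.001] w 0.0851 F [0.2 1.1 0. ]
```

To row units: 0.14 m / 0.5 = 0.28, 0.06 m / 0.5 = 0.12.

```bash

echo '[{"aperture":0.07,"xyz":[0.08,-0.016,0.04]},{"aperture":0.07,"xyz":[0.154,-0.032,0.12]},{"aperture":0.07,"xyz":[0.154,-0.032,0.22]},{"aperture":0.07,"xyz":[0.154,-0.032,0.28]},{"aperture":0.07,"xyz":[0.154,-0.032,0.28]}]' | python3 nudge.py 40 | tail -2
python3 go.py .4515 -.281 .048 .192
```

```text
grip_width: 0.0703
finger_force: 0.0
t 14.85 pos [ 0.4507 -0.2803  0.0699] d [0.0007 0.0009 0.0219] rv [-0.002  0.003 -0.003] w 0.0703 F [ 0.  -0.5  0.8]
```

To row units: 0.021 m / 0.5 = 0.042, 0.014 m / 0.5 = 0.028.

```bash

echo '[{"aperture":0.07,"xyz":[0.002,0.002,0.028]},{"aperture":0.07,"xyz":[0.002,0.002,0.042]},{"aperture":0.04,"xyz":[0.002,0.002,0.042]},{"aperture":0.04,"xyz":[0.002,0.002,0.042]},{"aperture":0.04,"xyz":[0.002,0.002,0.042]}]' | python3 nudge.py 40
python3 go.py .4515 -.281 .048 .192
```

```text
clock: 15.48
position: [0.4526, -0.2831, 0.0508]
tool_rot: [3.141, -0.001, 0.187]
force: [-0.7, -0.5, 5.0]
grip_width: 0.047
finger_force: 41.7
t 15.47 pos [ 0.4526 -0.2831  0.0508] d [-0.0007 -0.0023  0.0028] rv [ 0.    -0.001 -0.005] w 0.047 F [-0.7 -0.5  5. ]
```

The rows are not in the units I measure in: shifts go in shares of 0.5 m and turns go in shares of 2 pi rad. I convert before sending: -0.14 m / 0.5 = -0.28, -0.1 m / 0.5 = -0.2, -0.3 rad / 6.2832 = -0.0477.

```bash

echo '[{"aperture":0.04,"xyz":[0,0,-0.1]},{"aperture":0.04,"xyz":[0,0,-0.16]},{"aperture":0.04,"xyz":[0.024,-0.08,-0.2],"rotvec":[0,0,-0.0159]},{"aperture":0.04,"xyz":[0.05,-0.18,-0.2],"rotvec":[0,0,-0.0318]},{"aperture":0.04,"xyz":[0.08,-0.28,-0.2],"rotvec":[0,0,-0.0477]}]' | python3 nudge.py | tail -2
python3 go.py .4763 .0006 .15 .561
```

```text
grip_width: 0.0467
finger_force: 41.9
t 16.1 pos [ 0.4658 -0.1367  0.1509] d [ 0.0738 -0.1162  0.0009] rv [ 0.001 -0.001 -0.072] w 0.0467 F [1.5 1.4 0.3]
```

To row units: -0.116 m / 0.5 = -0.232, -0.09 m / 0.5 = -0.18, -0.072 rad / 6.2832 = -0.0115.

```bash

echo '[{"aperture":0.04,"xyz":[0.06,-0.09,0],"rotvec":[0,0,-0.0064]},{"aperture":0.04,"xyz":[0.12,-0.18,0],"rotvec":[0,0,-0.0115]},{"aperture":0.04,"xyz":[0.148,-0.232,0],"rotvec":[0,0,-0.0115]},{"aperture":0.04,"xyz":[0.148,-0.232,0],"rotvec":[0,0,-0.0115]},{"aperture":0.04,"xyz":[0.148,-0.232,0],"rotvec":[0,0,-0.0115]}]' | python3 nudge.py | tail -2
python3 go.py .4763 .0006 .15 .561; python3 snap.py p3
```

```text
grip_width: 0.0468
finger_force: 41.9
t 16.73 pos [ 0.4769 -0.0015  0.1504] d [ 0.0006 -0.0021  0.0004] rv [ 0.     0.    -0.003] w 0.0468 F [ 0.1 -0.7 -1.2]
p3 16.73 [ 0.4769 -0.0015  0.1504] [3.141 0.    0.558] [0.549 0.044 0.293]
```

View pics/p3.png

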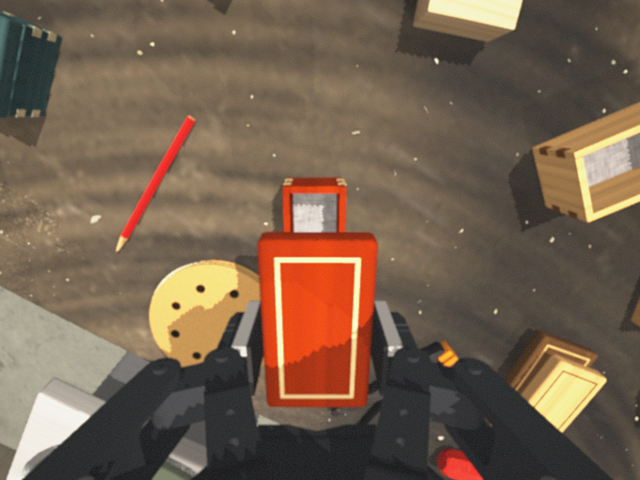

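```bash

python3 off.py p3 .166 275 258 362 258 353 399 281 399
python3 off.py p3 .166 260 240 377 240 365 406 268 406
python3 off.py p3 .045 285 186 347 186
```

```text
[[0.4971, 0.0312, 0.166], [0.5152, 0.0022, 0.166], [0.4549, -0.0342, 0.166], [0.4372, -0.0058, 0.166]]
centre [ 0.4761 -0.0017  0.166 ] in tool [-0.0007 -0.0002 -0.0156]
[[0.5006, 0.0398, 0.166], [0.5245, 0.0015, 0.166], [0.4544, -0.0414, 0.166], [0.4303, -0.0028, 0.166]]
centre [ 0.4774 -0.0007  0.166 ] in tool [ 0.0009 -0.0004 -0.0156]
[[0.5001, 0.0405, 0.045], [0.5235, 0.0028, 0.045]]
centre [0.5118 0.0217 0.045 ] in tool [ 0.0419 -0.0012  0.1054]
```

```bash

echo '[{"aperture":0.04,"xyz":[0.002,-0.0034,0.1]},{"aperture":0.04,"xyz":[0.002,-0.0034,0.17]},{"aperture":0.04,"xyz":[0.002,-0.0034,0.184]},{"aperture":0.04,"xyz":[0.002,-0.0034,0.196]},{"aperture":0.04,"xyz":[0.002,-0.0034,0.208]}]' | python3 nudge.py | sed -n '2p;4,5p'
echo '[{"aperture":0.04,"xyz":[0,0,0.004]},{"aperture":0.04,"xyz":[0,0,0.006]},{"aperture":0.04,"xyz":[0,0,0.006]}]' | python3 nudge.py | sed -n '2p;4,5p'
python3 go.py .4763 .0006 .0438 .561
```

```text
position: [0.4776, 0.001, 0.047]
force: [-0.2, 0.1, 0.2]
grip_width: 0.0469
position: [0.4771, 0.0011, 0.0438]
force: [-0.4, -0.3, 3.7]
grip_width: 0.0468
t 17.77 pos [0.4771 0.0011 0.0438] d [-0.0009  0.     -0.    ] rv [ 0.    -0.001 -0.002] w 0.0468 F [-0.4 -0.3  3.7]
```

To row units: -0.16 m / 0.5 = -0.32, -0.1 m / 0.5 = -0.2.

```bash

echo '[{"aperture":0.07},{"aperture":0.07},{"aperture":0.07,"xyz":[0,0,-0.1]},{"aperture":0.07,"xyz":[0,0,-0.2]},{"aperture":0.07,"xyz":[0,0,-0.32]}]' | python3 nudge.py | sed -n '2p;4,5p'
python3 snap.py q2
echo '[{"aperture":0.085,"xyz":[-0.09,0.074,0],"rotvec":[0,0,0.0111]},{"aperture":0.085,"xyz":[-0.18,0.148,0],"rotvec":[0,0,0.0239]},{"aperture":0.085,"xyz":[-0.27,0.22,0],"rotvec":[0,0,0.035]},{"aperture":0.085,"xyz":[-0.36,0.294,0],"rotvec":[0,0,0.0477]},{"aperture":0.085,"xyz":[-0.45,0.368,0],"rotvec":[0,0,0.0587]}]' | python3 nudge.py | sed -n '2p;4,5p'
echo '[{"aperture":0.085,"xyz":[-0.05,0.018,0]},{"aperture":0.085,"xyz":[-0.05,0.018,0]},{"aperture":0.085,"xyz":[-0.05,0.018,0]}]' | python3 nudge.py |tail -1
python3 snap.py s3
python3 - <<'E'
import cv2,numpy as np
a=cv2.imread("pics/q2.png")[100:480,140:520]; b=cv2.resize(cv2.imread("pics/s3.png")[30:230,215:415],(400,400),interpolation=cv2.INTER_CUBIC)
cv2.imwrite("pics/m5.png",np.hstack([cv2.resize(a,(400,400)),b]))
E
```

```text
position: [0.4763, 0.0012, 0.2047]
force: [1.5, 1.0, 0.1]
grip_width: 0.0701
q2 18.4 [0.4763 0.0012 0.2047] [-3.141e+00  1.000e-03  5.590e-01] [0.548 0.047 0.347]
position: [0.3828, -0.2758, 0.2035]
force: [0.4, -0.3, -0.2]
grip_width: 0.0847
finger_force: 0.0
s3 19.45 [ 0.3613 -0.2872  0.2034] [-3.142 -0.     0.19 ] [ 0.444 -0.271  0.346]
```

View pics/m5.png

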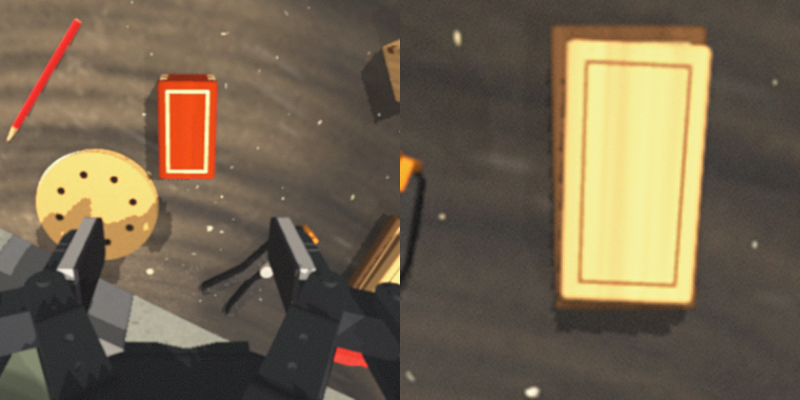

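```bash
python3 rect.py s3 .044 15 60 150 35 255 255 260 35 415 200
python3 off.py s3 .044 298.3 49.8 369.8 53.3 362.3 182.3 294.8 178.8
python3 off.py s3 .044 307.8 60.3 359.8 62.8 353.8 173.3 304.3 170.3
python3 go.py .4504 -.2816 .03 .19
```

```text
area 8986.0 centre [ 450.5 -281.1] size [103.2  57.9] yaw 0.149
[[0.4955, -0.2462, 0.044], [0.5037, -0.3016, 0.044], [0.4037, -0.3187, 0.044], [0.3957, -0.2607, 0.044]]
centre [ 0.4497 -0.2818  0.044 ] in tool [0.0877 0.0115 0.1594]
[[0.4895, -0.2549, 0.044], [0.4955, -0.2955, 0.044], [0.4099, -0.3098, 0.044], [0.4044, -0.2674, 0.044]]
centre [ 0.4498 -0.2819  0.044 ] in tool [0.0878 0.0116 0.1594]
t 19.5 pos [ 0.3615 -0.287   0.2033] d [0.0882 0.0116 0.1734] rv [-0.    -0.     0.001] w 0.085 F [0.8 0.2 0.8]
```

To row units: 0.15 m / 0.5 = 0.3, 0.088 m / 0.5 = 0.176, 0.035 rad / 6.2832 = 0.0056.

```bash

echo '[{"aperture":0.082,"xyz":[0.09,0.012,0.04],"rotvec":[0,0,0.0032]},{"aperture":0.082,"xyz":[0.176,0.0232,0.12],"rotvec":[0,0,0.0056]},{"aperture":0.082,"xyz":[0.176,0.0232,0.22],"rotvec":[0,0,0.0056]},{"aperture":0.082,"xyz":[0.176,0.0232,0.3],"rotvec":[0,0,0.0056]},{"aperture":0.082,"xyz":[0.176,0.0232,0.3],"rotvec":[0,0,0.0056]}]' | python3 nudge.py 40 | sed -n '4,5p'
python3 go.py .450 -.282 .029 .155
```

```text
force: [-0.2, -0.2, 0.6]
grip_width: 0.0821
t 20.12 pos [ 0.4486 -0.2808  0.0512] d [0.0012 0.0015 0.0222] rv [-0.003  0.004  0.001] w 0.0821 F [-0.2 -0.2  0.6]
```

To row units: 0.021 m / 0.5 = 0.042, 0.014 m / 0.5 = 0.028.

```bash

echo '[{"aperture":0.082,"xyz":[0.002,0.002,0.028]},{"aperture":0.082,"xyz":[0.002,0.002,0.042]},{"aperture":0.05,"xyz":[0.002,0.002,0.042]},{"aperture":0.05,"xyz":[0.002,0.002,0.042]},{"aperture":0.05,"xyz":[0.002,0.002,0.042]}]' | python3 nudge.py 40
python3 go.py .450 -.282 .029 .155
```

```text
clock: 20.75
position: [0.4507, -0.2834, 0.0331]
tool_rot: [3.141, -0.001, 0.155]
force: [-1.4, 1.6, 4.3]
grip_width: 0.0556
finger_force: 41.6
t 20.75 pos [ 0.4507 -0.2834  0.0331] d [-0.0005 -0.0015  0.0041] rv [ 0.    -0.001 -0.   ] w 0.0556 F [-1.4  1.6  4.3]
```

To row units: 0.13 m / 0.5 = 0.26, -0.12 m / 0.5 = -0.24, 0.48 rad / 6.2832 = 0.0764.

```bash

echo '[{"aperture":0.05,"xyz":[0,0,-0.1]},{"aperture":0.05,"xyz":[0,0,-0.2]},{"aperture":0.05,"xyz":[0.08,-0.03,-0.24],"rotvec":[0,0,0.0239]},{"aperture":0.05,"xyz":[0.16,-0.06,-0.24],"rotvec":[0,0,0.0509]},{"aperture":0.05,"xyz":[0.26,-0.1,-0.24],"rotvec":[0,0,0.0764]}]' | python3 nudge.py | sed -n '2,5p'
python3 go.py .6541 -.1674 .15 -.585
```

```text
position: [0.5722, -0.2139, 0.1536]
tool_rot: [3.141, -0.001, -0.332]
force: [-0.2, -0.9, -1.0]
grip_width: 0.0554
t 21.38 pos [ 0.5722 -0.2139  0.1536] d [ 0.0623 -0.0707  0.0037] rv [-0.    -0.002  0.253] w 0.0554 F [-0.2 -0.9 -1. ]
```

To row units: -0.071 m / 0.5 = -0.142, 0.062 m / 0.5 = 0.124, 0.253 rad / 6.2832 = 0.0403.

```bash

echo '[{"aperture":0.05,"xyz":[0.06,-0.07,0],"rotvec":[0,0,0.0207]},{"aperture":0.05,"xyz":[0.124,-0.142,0],"rotvec":[0,0,0.0403]},{"aperture":0.05,"xyz":[0.124,-0.142,0],"rotvec":[0,0,0.0403]},{"aperture":0.05,"xyz":[0.124,-0.142,0],"rotvec":[0,0,0.0403]},{"aperture":0.05,"xyz":[0.124,-0.142,0],"rotvec":[0,0,0.0403]}]' | python3 nudge.py | sed -n '4,5p'
python3 go.py .6541 -.1674 .15 -.585; python3 snap.py p4
```

```text
force: [-0.6, -0.2, -0.8]
grip_width: 0.0554
t 22.0 pos [ 0.6519 -0.1674  0.1527] d [ 0.0018 -0.0012  0.0027] rv [ 0.    -0.     0.006] w 0.0554 F [-0.6 -0.2 -0.8]
p4 22.0 [ 0.6519 -0.1674  0.1527] [ 3.141 -0.    -0.579] [ 0.723 -0.213  0.295]
```

View pics/p4.png

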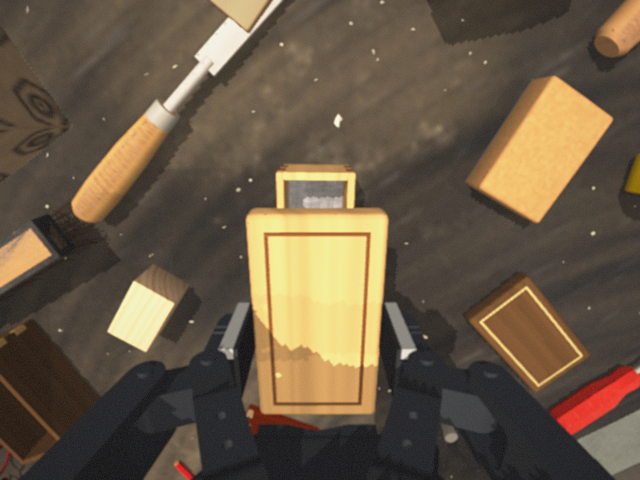

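```bash

python3 off.py p4 .1636 265 233 370 233 362 405 274 405
python3 off.py p4 .052 277 173 354 173; python3 off.py p4 .022 481 318 525 286 583 355 540 389
```

```text
[[0.6993, -0.1735, 0.1636], [0.6764, -0.2085, 0.1636], [0.6028, -0.1611, 0.1636], [0.6263, -0.1254, 0.1636]]
centre [ 0.6512 -0.1671  0.1636] in tool [-0.0008  0.0002 -0.0109]
[[0.7102, -0.1724, 0.052], [0.6809, -0.2171, 0.052]]
centre [ 0.6956 -0.1948  0.052 ] in tool [ 0.0514 -0.001   0.1007]
[[0.5004, -0.2472, 0.022], [0.5082, -0.2939, 0.022], [0.4037, -0.3155, 0.022], [0.3889, -0.2645, 0.022]]
centre [ 0.4503 -0.2803  0.022 ] in tool [-0.107   0.2048  0.1308]
```

To row units: 0.094 m / 0.5 = 0.188, 0.05 m / 0.5 = 0.1.

```bash

echo '[{"aperture":0.05,"xyz":[0.004,-0.0022,0.1]},{"aperture":0.05,"xyz":[0.004,-0.0022,0.152]},{"aperture":0.05,"xyz":[0.004,-0.0022,0.166]},{"aperture":0.05,"xyz":[0.004,-0.0022,0.178]},{"aperture":0.05,"xyz":[0.004,-0.0022,0.188]}]' | python3 nudge.py | sed -n '2p;4,5p'
echo '[{"aperture":0.05,"xyz":[0,0,0.006]},{"aperture":0.05,"xyz":[0,0,0.008]},{"aperture":0.05,"xyz":[0,0,0.008]}]' | python3 nudge.py | sed -n '2p;4,5p'
python3 go.py .6541 -.1674 .0551 -.585
```

```text
position: [0.6555, -0.1668, 0.0592]
force: [-0.2, 0.2, -0.1]
grip_width: 0.0553
position: [0.6552, -0.1666, 0.0552]
force: [-3.4, 0.9, 7.5]
grip_width: 0.0557
t 23.05 pos [ 0.6552 -0.1666  0.0552] d [-0.0005  0.0013  0.0001] rv [-0.    -0.001  0.007] w 0.0557 F [-3.4  0.9  7.5]
```

To row units: -0.155 m / 0.5 = -0.31, -0.1 m / 0.5 = -0.2.

```bash

echo '[{"aperture":0.08},{"aperture":0.08},{"aperture":0.08,"xyz":[0,0,-0.1]},{"aperture":0.08,"xyz":[0,0,-0.2]},{"aperture":0.08,"xyz":[0,0,-0.31]}]' | python3 nudge.py | sed -n '2p;4,5p'
python3 snap.py q3
echo '[{"aperture":0.085,"xyz":[-0.06,0.09,0],"rotvec":[0,0,-0.0255]},{"aperture":0.085,"xyz":[-0.12,0.18,0],"rotvec":[0,0,-0.0509]},{"aperture":0.085,"xyz":[-0.18,0.28,0],"rotvec":[0,0,-0.0764]},{"aperture":0.085,"xyz":[-0.24,0.38,0],"rotvec":[0,0,-0.1019]},{"aperture":0.085,"xyz":[-0.29,0.48,0],"rotvec":[0,0,-0.1224]}]' | python3 nudge.py | sed -n '2p;4,5p'
python3 go.py .37 -.30 .21 .19
```

```text
position: [0.6546, -0.1665, 0.2107]
force: [0.7, 0.5, 0.6]
grip_width: 0.0797
q3 23.68 [ 0.6546 -0.1665  0.2107] [ 3.141e+00  1.000e-03 -5.780e-01] [ 0.726 -0.212  0.353]
position: [0.4006, -0.2889, 0.2094]
force: [1.8, -1.6, 0.1]
grip_width: 0.0847
t 24.35 pos [ 0.4006 -0.2889  0.2094] d [-0.0322  0.0049 -0.0006] rv [ 0.    -0.     0.006] w 0.0847 F [ 1.8 -1.6  0.1]
```

To row units: -0.032 m / 0.5 = -0.064, 0.005 m / 0.5 = 0.01.

```bash

echo '[{"aperture":0.085,"xyz":[-0.064,0.01,0]},{"aperture":0.085,"xyz":[-0.064,0.01,0]},{"aperture":0.085,"xyz":[-0.064,0.01,0]}]' | python3 nudge.py |tail -1
python3 snap.py s4
python3 - <<'E'
import cv2,numpy as np
a=cv2.imread("pics/q3.png")[100:480,140:520]; b=cv2.resize(cv2.imread("pics/s4.png")[30:230,215:415],(400,400),interpolation=cv2.INTER_CUBIC)
cv2.imwrite("pics/m6.png",np.hstack([cv2.resize(a,(400,400)),b]))
E
```

```text
finger_force: 0.0
s4 24.73 [ 0.3727 -0.299   0.2094] [ 3.141e+00 -1.000e-03  1.910e-01] [ 0.456 -0.283  0.352]
```

View pics/m6.png

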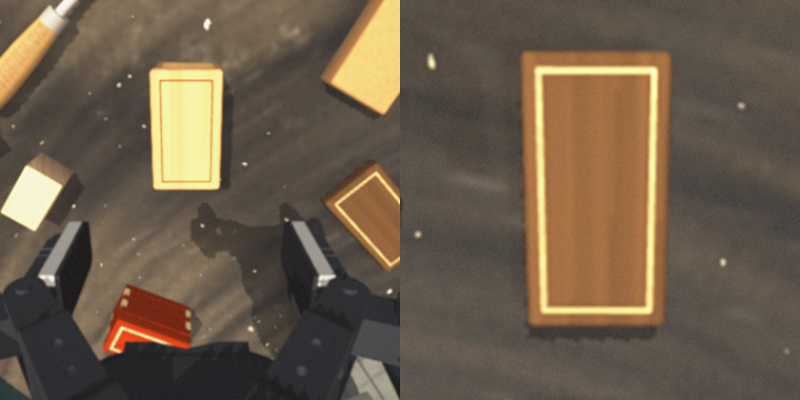

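```bash

python3 off.py s4 .022 275.8 55.8 349.3 56.8 345.3 192.3 279.8 192.3
python3 off.py s4 .022 282.8 63.8 343.3 63.8 340.8 186.3 285.3 186.3
python3 go.py .4503 -.281 .012 .19
```

```text
[[0.5035, -0.2376, 0.022], [0.5145, -0.2997, 0.022], [0.3989, -0.3213, 0.022], [0.3871, -0.2597, 0.022]]
centre [ 0.451  -0.2796  0.022 ] in tool [ 0.0805 -0.0043  0.1874]
[[0.4983, -0.2446, 0.022], [0.5082, -0.2958, 0.022], [0.4037, -0.3158, 0.022], [0.3938, -0.2639, 0.022]]
centre [ 0.451 -0.28   0.022] in tool [ 0.0804 -0.0038  0.1874]
t 24.77 pos [ 0.3729 -0.2989  0.2093] d [ 0.0793 -0.0028  0.1974] rv [ 0.    -0.001  0.002] w 0.085 F [0.2 0.5 0.7]
```

To row units: 0.175 m / 0.5 = 0.35, -0.002 m / 0.5 = -0.004.

```bash

echo '[{"aperture":0.085,"xyz":[0.08,-0.004,0.08]},{"aperture":0.085,"xyz":[0.16,-0.006,0.18]},{"aperture":0.085,"xyz":[0.16,-0.006,0.28]},{"aperture":0.085,"xyz":[0.16,-0.006,0.35]},{"aperture":0.085,"xyz":[0.16,-0.006,0.35]}]' | python3 nudge.py 40 | sed -n '4,5p'
python3 go.py .451 -.281 .004 .188
```

```text
force: [0.8, -0.9, 0.8]
grip_width: 0.0847
t 25.4 pos [ 0.4493 -0.2797  0.0321] d [0.0015 0.0017 0.0281] rv [-0.003  0.003  0.004] w 0.0847 F [ 0.8 -0.9  0.8]
```

To row units: 0.025 m / 0.5 = 0.05, 0.014 m / 0.5 = 0.028.

```bash

echo '[{"aperture":0.085,"xyz":[0.002,0.002,0.028]},{"aperture":0.085,"xyz":[0.002,0.002,0.05]},{"aperture":0.06,"xyz":[0.002,0.002,0.05]},{"aperture":0.06,"xyz":[0.002,0.002,0.05]},{"aperture":0.06,"xyz":[0.002,0.002,0.05]}]' | python3 nudge.py 50
python3 go.py .451 -.281 .005 .188
```

```text
clock: 26.02
position: [0.4513, -0.2821, 0.0099]
tool_rot: [3.141, -0.001, 0.191]
force: [-0.5, 1.0, 3.7]
grip_width: 0.064
finger_force: 55.4
t 26.02 pos [ 0.4513 -0.2821  0.0099] d [-0.0001 -0.0011  0.0049] rv [ 0.    -0.001  0.003] w 0.064 F [-0.5  1.   3.7]
```

To row units: -0.15 m / 0.5 = -0.3, -0.066 m / 0.5 = -0.132, 0.1 rad / 6.2832 = 0.0159.

```bash

echo '[{"aperture":0.06,"xyz":[0,0,-0.1]},{"aperture":0.06,"xyz":[0,0,-0.2]},{"aperture":0.06,"xyz":[0.04,-0.05,-0.3]},{"aperture":0.06,"xyz":[0.1,-0.132,-0.3],"rotvec":[0,0,0.008]},{"aperture":0.06,"xyz":[0.17,-0.224,-0.3],"rotvec":[0,0,0.0159]}]' | python3 nudge.py | sed -n '4,5p'
echo '[{"aperture":0.06,"xyz":[0.064,-0.09,0],"rotvec":[0,0,0.0064]},{"aperture":0.06,"xyz":[0.128,-0.18,0],"rotvec":[0,0,0.0127]},{"aperture":0.06,"xyz":[0.192,-0.27,0],"rotvec":[0,0,0.0191]},{"aperture":0.06,"xyz":[0.256,-0.36,0],"rotvec":[0,0,0.0255]},{"aperture":0.06,"xyz":[0.32,-0.45,0],"rotvec":[0,0,0.0355]}]' | python3 nudge.py | sed -n '4,5p'
python3 go.py .6736 .166 .16 -.132
```

```text
force: [0.8, -0.2, -0.4]
grip_width: 0.0641
force: [0.8, -0.4, -0.8]
grip_width: 0.0642
t 27.27 pos [0.6529 0.0843 0.1597] d [ 0.0096 -0.0837 -0.0003] rv [-0.    -0.    -0.002] w 0.0642 F [ 0.8 -0.4 -0.8]
```

To row units: -0.084 m / 0.5 = -0.168, -0.045 m / 0.5 = -0.09.

```bash

echo '[{"aperture":0.06,"xyz":[0.01,-0.09,0]},{"aperture":0.06,"xyz":[0.02,-0.168,0]},{"aperture":0.06,"xyz":[0.02,-0.168,0]},{"aperture":0.06,"xyz":[0.02,-0.168,0]}]' | python3 nudge.py | sed -n '4,5p'
python3 go.py .6736 .166 .16 -.132; python3 snap.py p5
```

```text
force: [-0.1, -1.2, -0.4]
grip_width: 0.064
t 27.77 pos [0.6731 0.1638 0.1594] d [ 0.0003 -0.0022 -0.0006] rv [ 0.001  0.    -0.001] w 0.064 F [-0.1 -1.2 -0.4]
p5 27.77 [0.6731 0.1638 0.1594] [ 3.141  0.    -0.133] [0.757 0.153 0.302]
```

View pics/p5.png

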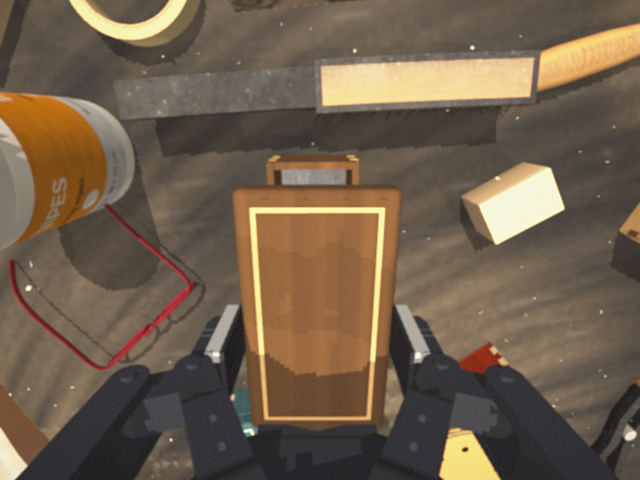

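```bash

python3 off.py p5 .1715 250 208 385 208 373 420 264 420
python3 off.py p5 .06 268 163 358 163
```

```text
[[0.7296, 0.1826, 0.1715], [0.7226, 0.1311, 0.1715], [0.6171, 0.144, 0.1715], [0.6243, 0.197, 0.1715]]
centre [0.6734 0.1637 0.1715] in tool [ 0.0004  0.0001 -0.0121]
[[0.7356, 0.1894, 0.06], [0.7273, 0.1284, 0.06]]
centre [0.7314 0.1589 0.06  ] in tool [ 0.0585 -0.003   0.0993]
```

To row units: 0.094 m / 0.5 = 0.188, -0.0026 m / 0.5 = -0.0052.

```bash

echo '[{"aperture":0.06,"xyz":[0,-0.0052,0.1]},{"aperture":0.06,"xyz":[0,-0.0052,0.152]},{"aperture":0.06,"xyz":[0,-0.0052,0.166]},{"aperture":0.06,"xyz":[0,-0.0052,0.178]},{"aperture":0.06,"xyz":[0,-0.0052,0.188]}]' | python3 nudge.py | sed -n '2p;4,5p'
echo '[{"aperture":0.06,"xyz":[0,0,0.006]},{"aperture":0.06,"xyz":[0,0,0.008]},{"aperture":0.06,"xyz":[0,0,0.008]}]' | python3 nudge.py | sed -n '2p;4,5p'
python3 go.py .6736 .166 .0619 -.132
```

```text
position: [0.6742, 0.1671, 0.0662]
force: [0.8, -0.1, -0.4]
grip_width: 0.0641
position: [0.6737, 0.1673, 0.062]
force: [-1.0, -0.7, 5.1]
grip_width: 0.0642
t 28.82 pos [0.6737 0.1673 0.062 ] d [0.     0.0013 0.0001] rv [-0. -0. -0.] w 0.0642 F [-1.  -0.7  5.1]
```

To row units: -0.15 m / 0.5 = -0.3, -0.05 m / 0.5 = -0.1.

```bash

echo '[{"aperture":0.085},{"aperture":0.085},{"aperture":0.085,"xyz":[0,0,-0.1]},{"aperture":0.085,"xyz":[-0.04,0,-0.2]},{"aperture":0.085,"xyz":[-0.15,0,-0.3]}]' | python3 nudge.py | sed -n '2p;4,5p'
echo '[{"aperture":0.085,"xyz":[-0.03,0,0]},{"aperture":0.085,"xyz":[-0.03,0,0]},{"aperture":0.085,"xyz":[-0.03,0,0]}]' | python3 nudge.py | sed -n '2p;4,5p'
python3 snap.py q4
python3 rect.py q4 .074 5 90 50 19 255 220 230 30 420 250
echo q1; python3 rect.py q1 .052 75 60 30 105 255 255 270 170 370 300
echo q2; python3 rect.py q2 .059 0 170 90 9 255 255 270 160 370 290
echo q3; python3 rect.py q3 .066 15 60 150 35 255 255 270 155 365 300
python3 - <<'E'
# top camera: the lid plates' centres and heights against the wrist views
import pickle; from h import *; from workcell import bot, imaging, status, ticket
im=imaging.grab_frame("top"); c=imaging.calibration("top"); hsv=cv2.cvtColor(im,cv2.COLOR_BGR2HSV)
for n,p,z,lo,hi in[("walnut",(.6736,.166),.074,(5,90,50),(19,255,220)),("maple",(.6541,-.1674),.066,(15,60,150),(35,255,255)),("padauk",(.4763,.0006),.059,(0,150,80),(9,255,255)),("ash",(.4669,.2595),.052,(75,50,30),(105,255,255))]:
    px=cv2.projectPoints(np.array([[*p,z]]),cv2.Rodrigues(rot(c).T)[0],-rot(c).T@c["eye"],K(c),c["dist_coeffs"])[0][0,0].astype(int)
    m=hsv[:,:,0]*0; x,y=px; w=45; m[y-w:y+w,x-w:x+w]=cv2.inRange(hsv,lo,hi)[y-w:y+w,x-w:x+w]
    ks=[k for k in cv2.findContours(m,cv2.RETR_EXTERNAL,cv2.CHAIN_APPROX_NONE)[0]if cv2.pointPolygonTest(k,(float(x),float(y)),True)>-6]
    if not ks: print(n,"none",px); continue
    k=max(ks,key=cv2.contourArea); W=plane(c,k[:,0],z); r=cv2.minAreaRect((W[:,:2]*1000).astype(np.float32)); print(n,np.round(r[0],1),np.round(r[1],1),round(r[2],1))
E
```

```text
position: [0.6082, 0.1757, 0.2049]
force: [1.0, 0.1, 0.7]
grip_width: 0.0848
position: [0.5935, 0.1777, 0.2029]
force: [0.7, -0.3, -0.2]
grip_width: 0.0853
q4 29.82 [0.5935 0.1777 0.2029] [ 3.141  0.    -0.133] [0.677 0.167 0.346]
area 14678.5 centre [674.3 167.5] size [ 66.6 120.1] yaw -0.13
q1
area 3518.5 centre [470.7 260.7] size [70.9 37. ] yaw 0.135
q2
area 5182.0 centre [479.    3.3] size [87.6 47.4] yaw 0.551
q3
area 7855.0 centre [ 657.2 -167.8] size [ 58.2 107.6] yaw -0.579
walnut [687.4 166.2] [48.5 78.1] 82.7
maple [ 653.1 -165. ] [ 59.2 110.9] 57.2
padauk [477.2   0.6] [85.9 50. ] 31.3
ash none [178 282]
```

```bash
python3 -c "
from workcell import bot, imaging, status, ticket
print(ticket.job_done())"
```

```text
the job is handed in; nothing more can be done
None
```

All four lids are on their boxes and the job was handed in at about 30 s; the verdict isn't shown to me, the ash lid's seating rests on gripper height and one picture, and I viewed 15 pictures, one over the limit of 14.

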